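# Close the wide tea canister

## Robot

A 6-joint arm with a two-finger parallel gripper is mounted at the origin on the work surface. World frame = base frame: x ahead of the robot, y to its left, z up, the work surface at z = 0. Lengths are in m, angles in rad, forces in N, time in s.
With the tool pointing down it reaches from about 0.35 to 0.775 m from the base axis. Payload 5.5 kg.
Tool frame: the origin (TCP) lies between the finger pads; the fingertips stand 22 mm ahead of it and the grasp point (between the pads) lies 3 mm ahead of it (env.finger_overhang is the distance from the TCP to the fingertips, in m); y points along the fingers, x is the direction in which the jaws open and shut, and the axes are right-handed (so a half turn about y gives the same grasp; the last joint's range is limited). The gripper opens to 85 mm and grips with 20 to 120 N. Pads are 22 mm wide; open, the fingers measure 114 mm over their backs; the gripper's body (76 mm by 85 mm) begins 54 mm behind the grasp point. The pads swing forward as they close: fully open they stand 13 mm farther back than shut.
Start: joints at [1.017, 0.313, 0.046, 1.304, 0, 1.431], TCP at [0.231, 0.526, 0.253] pointing down, gripper open.
Joint ranges: [-2.76, 2.76], [-0.86, 1.69], [-1.03, 1.26], [-2.2, 2.34], [-1.47, 1.5], [-3.14, 3.14]. Speed limits (rad/s): [2.57, 2.57, 3.14, 3.14, 3.14, 3.14].

## Interface

Orientations are given as a unit quaternion [w, x, y, z].
In Python, from workcell import monitor, cams, job, env gives the robot as it stands.
- The arm moves only by the tool drive_tool, never from a script. Its argument "plan" is text: rows parted by semicolons, each of 7 numbers parted by spaces: the opening, from -1 (shut) to 1 (fully open), then the shift along the tool's x, y, z in mm, then the turn, a rotation vector about the tool's x, y, z in degrees. In form: gripper x y z rx ry rz; .... A call has 1 to 8 rows; each row shifts and turns the pose as measured when the row begins, along the tool's axes as they then stand; what a row does not reach is not made up. A row lasts 1/8 s, in which the tool goes at most 62.5 mm and 10.7 degrees, less where a joint would pass 70% of its speed; a pose out of reach is approached as far as the arm can. A call is refused whole if a number of a shift passes 62.5 or a number of a turn 10.7, either way. A call with a gripper value outside its range is refused whole. The fingers move at their own pace and stop on an object; "grip_force" is the grip in N (left out, the last holds). Time passes only in rows, so rows that do not move let the fingers close. It gives the time, the measured TCP pose, the force and the opening at its end, in the units of the state.
- monitor.get_state(): the state, without advancing time (a new reading comes with each control period).
- cams.read_camera(name): name is "side" or "top"; returns (picture, depth): 400x640x3 uint8, red, green, blue; 400x640 float32, m along the optical axis (not along the pixel's ray), 0 where there is no reading.
- cams.calibration(name): a dict with "fx", "fy", "cx", "cy" (pixels), "R" (3x3) and "t" (3): a world point X has camera coordinates R X + t. Camera axes: x right, y down, z forward; pixel columns grow to the right and rows downward; lengths in m; the calibration is good to about 2 mm. A picture is of the moment at which its call begins. calibration takes no time and is no camera call.
- job.hand_in(): hands the job in, once; it reports no verdict.
The state is a dict: "clock": time; "joint_pos": joint angles; "qvel": joint speeds; "tau": joint torques, N m; "tcp_pos": TCP position; "orientation": TCP orientation; "wrist_force": force on the tool from outside, world axes, zero at the start; "ft_torque": the same for the moment, N m; "finger_gap": finger opening in m.
Only numpy, scipy, OpenCV 4.12 (cv2) and the standard library are available. Lean on these libraries where they do the work, as an engineer would, in place of code of your own. Each camera call takes 0.05 s, during which the arm holds its last target.

## Task

Put the wide wooden lid on the wide open canister so that its plug is in the mouth and the lid sits level on the rim all round. Lower it on gently rather than dropping it, keep the canister standing upright, and leave the narrow canister and the narrow lid where they are.

Things in the scene. Friction and masses are not known exactly. Their poses are not given: they have to be found in the camera images.
- wide_lid_knob (a point): Knob centre of the loose wide lid, dark wood, 170 g, lying plug down on an 18 mm board in the near row. Disc 128 mm across, 10 thick; under it a bevelled round plug 82 across, 14 deep; on top a pale upright round knob 32 across, 40 tall. This point is on the axis, 20 mm below the knob's top, 20 above the disc's top, 30 above its underside, 44 above the plug's bottom. z up.
- wide_canister_rim (a point): Mouth centre, level with the rim, of the loose wide canister: open empty white ceramic, 114 mm outside, 120 tall, wall 6 (mouth 102), 0.8 kg, on the counter in the far row. With the lid seated, the knob centre is 30 mm above this point; the plug has 10 mm play all round. z up. (A third canister, already closed, stands apart to the robot's right.)
- narrow_lid_knob (a point): Middle of the knob (half-way up) of the narrow lid, to be left alone: same dark wood and the same pale knob (32 mm across, 40 mm tall), but the disc is 94 mm across and its plug 52 mm. Lies plug down on the same board, in the nearer row. z up.
- narrow_canister_rim (a point): Centre of the mouth, level with the rim, of the narrow canister, to be left alone: an open white ceramic pot, 82 mm outside diameter, 120 mm tall, in the farther row. z up.

How it is judged:
On the way:
1. the wide lid is lifted clear of the board (height (world z) of wide_lid_knob above 0.1 m), for 0.2 s.
At the end, for the whole second after the job is handed in: The wide lid sits on the wide canister: axes within 15 mm, knob's middle 25 to 34 mm above the rim plane, lid and canister both within 10 degrees of upright, the canister standing on the counter, both at rest (horizontal distance between wide_lid_knob and wide_canister_rim below 0.015 m and z of wide_lid_knob in the frame of wide_canister_rim between 0.025 and 0.034 m and angle between each of wide_lid_knob, wide_canister_rim's own z axis and vertical below 0.175 rad and height (world z) of wide_canister_rim between 0.115 and 0.125 m and linear speed of each of wide_lid, wide_canister below 0.02 m/s); the robot touches nothing.
It fails at once if the narrow lid is moved more than 25 mm (distance of narrow_lid_knob from where it was at the start of the episode above 0.025 m).
It fails at once if the narrow canister is moved more than 25 mm (at its rim) (distance of narrow_canister_rim from where it was at the start of the episode above 0.025 m).
It fails at once if the wide canister is tipped more than 20 degrees (angle between wide_canister_rim's own z axis and vertical above 0.35 rad).
It fails at once if the wide lid is dropped onto the wide canister (arrives over its mouth faster than 0.6 m/s) (horizontal distance between wide_lid_knob and wide_canister_rim below 0.05 m and z of wide_lid_knob in the frame of wide_canister_rim below 0.06 m and linear speed of wide_lid above 0.6 m/s).
It also fails if it takes over 40 s, if anything falls off the work surface, if the arm or the gripper's body presses on something with over 40 N, if the wrist force passes 120 N, or if a joint passes its speed limit or range.

## Working session

There is one attempt and no reset: what is moved stays moved. The work goes in short steps, Python scripts to look and compute and a tool call to move; the robot and the scene stay as the last step left them, time stands still between calls to the robot, and variables do not carry over. Pictures are saved under pics/ and viewed, and the job is handed in when it is done.

Besides the shell and the picture viewer there is one more tool, called after "Request:" as a command line: name --argument value ..., lists and objects as JSON in quotes. drive_tool: Moves the arm, as the interface text tells. Its arguments: {"type":"object","properties":{"plan":{"type":"string"},"grip_force":{"type":"number"}},"required":["plan"]}

```bash
mkdir -p pics; python3 - <<'E'
from workcell import monitor,cams,job,env
import cv2,numpy as np
for n in("side","top"):
    p,d=cams.read_camera(n); cv2.imwrite(f"pics/{n}0.png",p[:,:,::-1]); np.savez(f"{n}0.npz",p=p,d=d)
    c=cams.calibration(n); print(n,{k:np.round(v,3).tolist() for k,v in c.items()})
print(monitor.get_state())
E
```

```text
side {'fx': 376.688, 'fy': 376.688, 'cx': 313.897, 'cy': 200.295, 'R': [[-0.942, -0.334, -0.02], [-0.221, 0.667, -0.711], [0.251, -0.666, -0.703]], 't': [0.533, 0.206, 0.763]}
top {'fx': 452.88, 'fy': 452.88, 'cx': 320.749, 'cy': 196.968, 'R': [[-0.002, -1.0, 0.005], [-0.997, 0.001, -0.081], [0.081, -0.006, -0.997]], 't': [0.024, 0.541, 1.037]}
{'clock': 0.1, 'joint_pos': array([1.01738844e+00, 3.13940902e-01, 4.51386928e-02, 1.30361012e+00,
       2.79054267e-05, 1.43121811e+00]), 'qvel': array([-0.00076109, -0.00111884,  0.0030684 ,  0.0015838 , -0.00030368,
        0.00131808]), 'tau': array([ 2.97080886e-03, -4.81727135e+01,  2.99242723e+01,  1.27875773e-02,
       -5.02127330e-05, -6.75389558e-06]), 'tcp_pos': array([0.23099579, 0.52612302, 0.25250799]), 'orientation': array([-0.59182141,  0.59228913,  0.38609242, -0.38713518]), 'wrist_force': array([ 0.73009402, -0.21059045, -0.4040725 ]), 'ft_torque': array([ 0.03016801,  0.02745836, -0.02772463]), 'finger_gap': 0.08513230242142404}
```

View pics/side0.png

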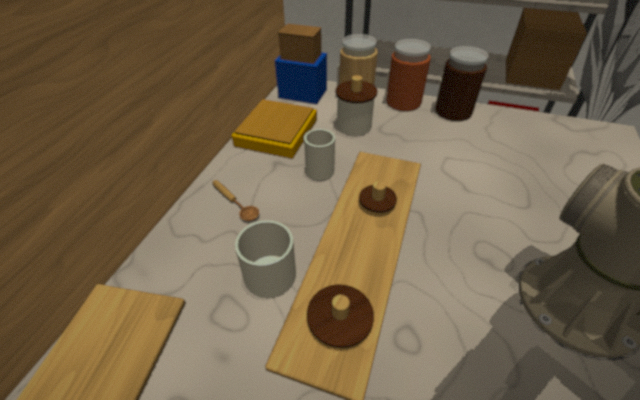

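View pics/top0.png

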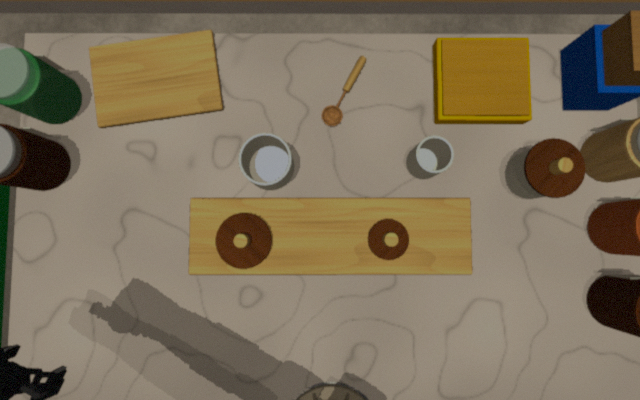

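Side view: the wide lid is at about (340,316) with the narrow lid at (378,199), the wide canister's mouth at (266,243). Top view: wide lid knob at (240,241), wide canister mouth at (266,158), narrow canister at (434,155). The arm is at bottom left.

```bash
cat > h.py <<'E'
import numpy as np,cv2
from workcell import cams
def plane(n,uv,z):
    c=cams.calibration(n);R=np.array(c['R']);t=np.array(c['t'])
    uv=np.atleast_2d(uv).astype(float)
    r=np.c_[(uv[:,0]-c['cx'])/c['fx'],(uv[:,1]-c['cy'])/c['fy'],np.ones(len(uv))]@R
    o=-R.T@t
    return o+r*((z-o[2])/r[:,2])[:,None]
def cloud(n,d):
    c=cams.calibration(n);R=np.array(c['R']);t=np.array(c['t'])
    v,u=np.indices(d.shape)
    P=np.stack([(u-c['cx'])/c['fx']*d,(v-c['cy'])/c['fy']*d,d],-1)
    return (P-t)@R
def circ(P):
    A=np.c_[2*P[:,:2],np.ones(len(P))];b=(P[:,:2]**2).sum(1)
    s=np.linalg.lstsq(A,b,rcond=None)[0];return s[:2],2*np.sqrt(s[2]+s[0]**2+s[1]**2)
E
python3 - <<'E'
from h import *
for n,bl,bc in(("side",(290,270,390,360),(225,210,305,305)),("top",(205,200,285,280),(230,125,305,195))):
    f=np.load(n+"0.npz");p=f['p'];d=f['d'];X=cloud(n,d)
    def sub(b):
        m=np.zeros(d.shape,bool);m[b[1]:b[3],b[0]:b[2]]=1;return m
    hsv=cv2.cvtColor(p,cv2.COLOR_RGB2HSV)
    m=sub(bl)&(hsv[...,2]<105)
    c,_=cv2.findContours(m.astype(np.uint8),cv2.RETR_EXTERNAL,cv2.CHAIN_APPROX_NONE)
    c=max(c,key=cv2.contourArea)[:,0]
    h=cv2.convexHull(c)[:,0]
    print(n,'disc',circ(plane(n,h,.042)),'bbox',cv2.boundingRect(c))
    k=sub(bl)&(d>0)&(X[...,2]>.07)
    print(' knob depth',k.sum(),np.median(X[k],0),X[k].min(0),X[k].max(0))
    dd=sub(bl)&(abs(X[...,2]-.042)<.006)
    print(' disc z',np.median(X[dd],0),X[dd].min(0),X[dd].max(0))
    # rim
    k=sub(bc)&(X[...,2]>.113)&(X[...,2]<.13)&(d>0)
    P=X[k];print(' rim',len(P),circ(P),P.min(0),P.max(0))
    k=sub(bc)&(X[...,2]>.02)&(d>0)
    c,_=cv2.findContours(k.astype(np.uint8),cv2.RETR_EXTERNAL,cv2.CHAIN_APPROX_NONE)
E
```

```text
side disc (array([0.44087339, 0.20452448]), np.float64(0.12891957518495586)) bbox (307, 285, 67, 65)
 knob depth 259 [0.441676   0.20476581 0.08182191] [0.42676128 0.18561203 0.07004426] [0.45726194 0.21761853 0.08469147]
 disc z [0.43814452 0.21146138 0.04224425] [0.3789012  0.13562268 0.03607594] [0.56161128 0.26518437 0.0478942 ]
 rim 628 (array([0.6161593 , 0.14575723]), np.float64(0.10743421931707597)) [0.56028342 0.08825031 0.11302941] [0.67286839 0.20225631 0.12281133]
top disc (array([0.44134225, 0.19837401]), np.float64(0.12700889719813974)) bbox (216, 213, 56, 56)
 knob depth 174 [0.44192331 0.19998418 0.08233997] [0.42658307 0.18507676 0.07073634] [0.45717168 0.21599594 0.08673435]
 disc z [0.441438   0.198944   0.04268434] [0.38041724 0.13845133 0.03600627] [0.50529161 0.26397922 0.04784995]
 rim 495 (array([0.6160438 , 0.14358583]), np.float64(0.10743351668885098)) [0.55934534 0.08706433 0.1130514 ] [0.67310045 0.20055943 0.12509706]
```

Both cameras agree within a few mm. The lid axis is near (0.442, 0.201) with a disc of 127–129 mm, and the canister axis is near (0.616, 0.145) with rim z ≈ 0.12. Sizes and heights match what was given. Tool y points down, so I'm moving over the lid.

Request:
drive_tool --plan "1 -26 0 -40 0 0 0;1 -26 0 -40 0 0 0;1 -26 0 -40 0 0 0;1 -26 0 -40 0 0 0;1 -26 0 -40 0 0 0;1 -26 0 -40 0 0 0;1 -26 0 -40 0 0 0;1 -26 0 -40 0 0 0" --grip_force 60

```text
clock: 1.1
tcp_pos: [0.4439, 0.1999, 0.2491]
orientation: [-0.59, 0.591, 0.387, -0.391]
wrist_force: [1.1, -0.9, -0.1]
finger_gap: 0.0854
```

```bash
cat > go.py <<'E'
import sys,numpy as np
from workcell import monitor
from scipy.spatial.transform import Rotation as Ro
s=monitor.get_state();q=s['orientation'];R=Ro.from_quat([q[1],q[2],q[3],q[0]]).as_matrix()
g=np.array([float(a) for a in sys.argv[1:4]])
print('t',s['clock'],'tcp',s['tcp_pos'].round(4),'gap',s['finger_gap'],'F',s['wrist_force'].round(2))
print('R',R.round(3).tolist()); print('shift mm',((g-s['tcp_pos'])@R*1000).round(1))
d=np.array([0,0,-1.]);print('tilt fix deg',np.degrees(R.T@np.cross(R[:,1],d)).round(2))
E
python3 go.py .442 .201 .07
```

```text
t 1.1 tcp [0.4439 0.1999 0.2491] gap 0.08543800138121965 F [ 1.09 -0.89 -0.12]
R [[0.395, -0.005, -0.919], [0.919, -0.004, 0.395], [-0.006, -1.0, 0.003]]
shift mm [  1.3 179.1   1.7]
tilt fix deg [-0.16  0.   -0.34]
```

Request:
drive_tool --plan "1 1 40 1 0 0 0;1 0 40 0 0 0 0;1 0 40 0 0 0 0;1 0 30 0 0 0 0;1 0 0 0 0 0 0"

```text
clock: 1.72
tcp_pos: [0.4448, 0.1962, 0.0943]
orientation: [-0.592, 0.593, 0.384, -0.389]
wrist_force: [-0.4, 0.3, 1.1]
finger_gap: 0.0854
```

```bash
python3 go.py .442 .201 .07
```

```text
t 1.725 tcp [0.4448 0.1962 0.0943] gap 0.08542056377368669 F [-0.4   0.3   1.15]
R [[0.403, -0.005, -0.915], [0.915, -0.005, 0.403], [-0.006, -1.0, 0.003]]
shift mm [ 3.4 24.3  4.4]
tilt fix deg [-0.15  0.   -0.37]
```

Request:
drive_tool --plan "1 3 8 4 0 0 0;1 0 8 0 0 0 0;1 0 8 0 0 0 0;1 0 0 0 0 0 0"

```text
clock: 2.22
tcp_pos: [0.4442, 0.2017, 0.072]
orientation: [-0.591, 0.593, 0.386, -0.387]
wrist_force: [-0.3, -0.1, -0.5]
finger_gap: 0.0855
```

```bash
python3 go.py .442 .201 .07
python3 - <<'E'
import cv2
from workcell import cams
o=[]
for n,b in(("side",(220,200,420,380)),("top",(160,120,360,300))):
    p,d=cams.read_camera(n);o.append(cv2.resize(p[b[1]:b[3],b[0]:b[2],::-1],None,fx=2,fy=2))
cv2.imwrite("pics/pre.png",cv2.hconcat(o))
E
```

```text
t 2.225 tcp [0.4442 0.2017 0.072 ] gap 0.08547250185551575 F [-0.26 -0.09 -0.5 ]
R [[0.402, -0.0, -0.916], [0.916, -0.003, 0.402], [-0.003, -1.0, -0.001]]
shift mm [-1.5  2.   1.8]
tilt fix deg [ 0.07 -0.   -0.18]
```

View pics/pre.png

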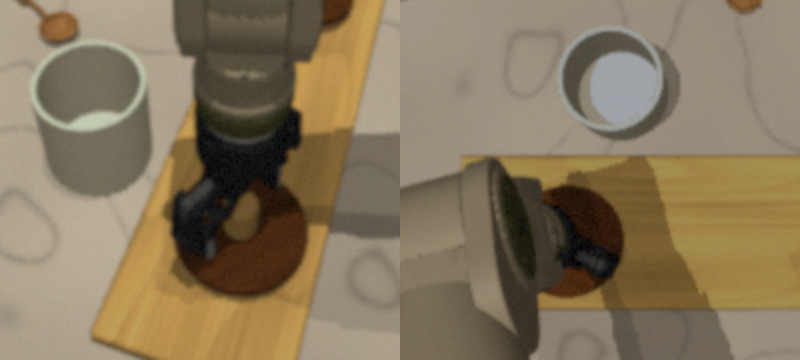

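The side view shows the fingers standing on both sides of the knob, around (240,215) in the crop, and nothing else is near. I'll nudge to centre and close.

Request:
drive_tool --plan "1 -1 -1 2 0 0 0;-1 0 0 0 0 0 0;-1 0 0 0 0 0 0;-1 0 0 0 0 0 0;-1 0 0 0 0 0 0;-1 0 0 0 0 0 0" --grip_force 60

```text
clock: 3.08
tcp_pos: [0.443, 0.2016, 0.0747]
orientation: [-0.591, 0.594, 0.387, -0.386]
wrist_force: [-1.0, -0.4, 0.5]
finger_gap: 0.0302
```

```bash
python3 go.py .442 .201 .20
```

```text
t 3.075 tcp [0.443  0.2016 0.0747] gap 0.030155221249068692 F [-0.97 -0.41  0.54]
R [[0.403, 0.003, -0.915], [0.915, -0.003, 0.403], [-0.002, -1.0, -0.004]]
shift mm [  -1.1 -125.3    0.3]
tilt fix deg [ 0.21 -0.   -0.1 ]
```

Gap is 30 mm with no side force, so the knob is gripped. Lifting.

Request:
drive_tool --plan "-1 0 -12 0 0 0 0;-1 0 -25 0 0 0 0;-1 0 -30 0 0 0 0;-1 0 -30 0 0 0 0;-1 0 -30 0 0 0 0;-1 0 -15 0 0 0 0;-1 0 -5 0 0 0 0;-1 0 0 0 0 0 0"

```text
clock: 4.08
tcp_pos: [0.4407, 0.2017, 0.2282]
orientation: [-0.591, 0.593, 0.386, -0.387]
wrist_force: [-1.0, 0.3, -2.8]
finger_gap: 0.0304
```

```bash
python3 go.py .616 .145 .22
python3 - <<'E'
import cv2,numpy as np
from workcell import cams
from h import *
o=[]
for n,b in(("side",(220,160,420,340)),("top",(160,120,360,300))):
    p,d=cams.read_camera(n);np.savez(n+"1.npz",p=p,d=d);o.append(cv2.resize(p[b[1]:b[3],b[0]:b[2],::-1],None,fx=2,fy=2))
cv2.imwrite("pics/lift.png",cv2.hconcat(o))
E
```

```text
t 4.075 tcp [0.4407 0.2017 0.2282] gap 0.030389072671780017 F [-0.96  0.26 -2.81]
R [[0.402, -0.001, -0.915], [0.915, -0.004, 0.402], [-0.004, -1.0, -0.001]]
shift mm [  18.7    8.3 -183.2]
tilt fix deg [ 0.05 -0.   -0.22]
```

View pics/lift.png

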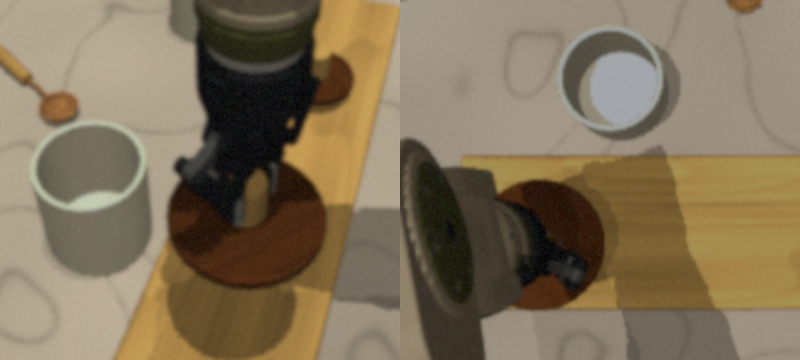

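The lid is lifted and hangs level, with the side crop showing the disc around (247,220) and its shadow below. I'll measure its tilt and its centre relative to the TCP.

```bash
cat > lidfit.py <<'E'
import sys
from h import *
def fit(n,f,box,zlo,zhi):
    f=np.load(f);p=f['p'];d=f['d'];X=cloud(n,d);hsv=cv2.cvtColor(p,cv2.COLOR_RGB2HSV)
    r,g,b=[p[...,i].astype(int) for i in range(3)]
    m=np.zeros(d.shape,bool);m[box[1]:box[3],box[0]:box[2]]=1
    m&=(hsv[...,2]<120)&(r-b>22)&(d>0)&(X[...,2]>zlo)&(X[...,2]<zhi)
    P=X[m];
    A=np.c_[P[:,:2]-P[:,:2].mean(0),np.ones(len(P))];w=np.ones(len(P),bool)
    for _ in range(5):
        s=np.linalg.lstsq(A[w],P[w,2],rcond=None)[0];w=abs(A@s-P[:,2])<.005
    c,_=cv2.findContours(m.astype(np.uint8),cv2.RETR_EXTERNAL,cv2.CHAIN_APPROX_NONE)
    h=cv2.convexHull(max(c,key=cv2.contourArea))[:,0]
    z=s[2];Q=plane(n,h,z);e,D=circ(Q)
    for _ in range(6):   # drop occluded chords
        k=np.linalg.norm(Q[:,:2]-e,axis=1)-D/2;Q2=Q[abs(k)<.006]; e,D=circ(Q2)
    print(n,w.sum(),'z',z.round(4),'tilt deg',np.degrees(s[:2]).round(2),'centre',e.round(4),'D',round(D,4),len(Q2),len(Q))
if __name__=="__main__":
    fit("side","side1.npz",(290,220,400,310),.15,.24); fit("top","top1.npz",(190,200,270,285),.15,.24)
E
python3 lidfit.py
```

```text
side 2941 z 0.1958 tilt deg [-0.09 -0.41] centre [0.44   0.2066] D 0.128 30 30
top 1547 z 0.1958 tilt deg [-0.25  0.13] centre [0.4404 0.2017] D 0.1258 25 25
```

Lid level within 0.5°, centred on the TCP within about 2 mm, and the disc top is 32.5 mm below the TCP. Seated, the TCP should be at z ≈ 0.1625. Moving over the canister with about 50 mm of plug clearance.

Request:
drive_tool --plan "-1 1 0 -12 0 0 0;-1 2 0 -25 0 0 0;-1 4 0 -36 0 0 0;-1 4 0 -36 0 0 0;-1 4 0 -36 0 0 0;-1 3 0 -25 0 0 0;-1 1 0 -13 0 0 0;-1 0 0 0 0 0 0"

```text
clock: 5.18
tcp_pos: [0.6224, 0.1407, 0.2189]
orientation: [0.593, -0.592, -0.382, 0.391]
wrist_force: [0.2, 1.1, -1.3]
finger_gap: 0.0309
```

```bash
python3 go.py .616 .1445 .1625
python3 - <<'E'
import cv2,numpy as np
from workcell import cams
o=[]
for n,b in(("side",(180,140,380,320)),("top",(180,90,380,270))):
    p,d=cams.read_camera(n);np.savez(n+"2.npz",p=p,d=d);o.append(cv2.resize(p[b[1]:b[3],b[0]:b[2],::-1],None,fx=2,fy=2))
cv2.imwrite("pics/over.png",cv2.hconcat(o))
E
```

```text
t 5.175 tcp [0.6224 0.1407 0.2189] gap 0.03086855355736504 F [ 0.24  1.14 -1.32]
R [[0.403, -0.012, -0.915], [0.915, -0.006, 0.403], [-0.01, -1.0, 0.008]]
shift mm [ 1.5 56.4  6.9]
tilt fix deg [-0.46 -0.   -0.59]
```

View pics/over.png

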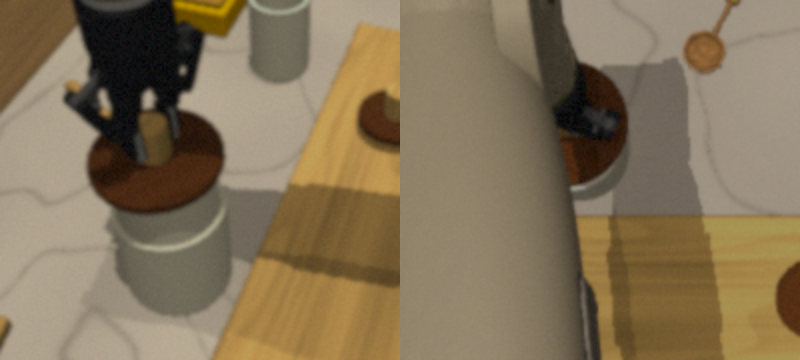

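The lid hangs over the canister, with the disc around (157,160) in the side crop and the rim visible below it at (172,240). I'll correct the ~7 mm overshoot and start down to just above the mouth.

Request:
drive_tool --plan "-1 1 0 7 -0.4 0 -0.5;-1 0 10 0 0 0 0;-1 0 12 0 0 0 0;-1 0 8 0 0 0 0;-1 0 0 0 0 0 0"

```text
clock: 5.9
tcp_pos: [0.6118, 0.1468, 0.1878]
orientation: [0.592, -0.591, -0.387, 0.388]
wrist_force: [-0.3, -0.5, -1.0]
finger_gap: 0.0306
```

```bash
python3 go.py .616 .1445 .1625
python3 - <<'E'
import numpy as np
from workcell import cams
p,d=cams.read_camera("side");np.savez("side3.npz",p=p,d=d)
from lidfit import fit
fit("side","side3.npz",(210,170,310,270),.12,.2)
E
```

```text
t 5.9 tcp [0.6118 0.1468 0.1878] gap 0.030618161693680476 F [-0.34 -0.54 -0.96]
R [[0.4, -0.002, -0.917], [0.917, -0.0, 0.4], [-0.001, -1.0, 0.002]]
shift mm [-0.4 25.3 -4.8]
tilt fix deg [-0.11  0.   -0.07]
side 1973 z 0.1554 tilt deg [-0.08 -0.18] centre [0.6087 0.1529] D 0.1292 25 25
```

Request:
drive_tool --plan "-1 -1 0 -5 0 0 0;-1 0 5 0 0 0 0;-1 0 5 0 0 0 0;-1 0 4 0 0 0 0;-1 0 0 0 0 0 0"

```text
clock: 6.58
tcp_pos: [0.6174, 0.1434, 0.1737]
orientation: [0.592, -0.592, -0.387, 0.387]
wrist_force: [0.6, -0.5, -2.1]
finger_gap: 0.0306
```

```bash
python3 go.py .616 .1445 .1625
python3 - <<'E'
import numpy as np,cv2
from workcell import cams
p,d=cams.read_camera("side");np.savez("side4.npz",p=p,d=d)
from lidfit import fit
fit("side","side4.npz",(210,170,310,275),.11,.2)
cv2.imwrite("pics/mid.png",cv2.resize(p[170:320,180:360,::-1],None,fx=4,fy=4,interpolation=cv2.INTER_CUBIC))
E
```

```text
t 6.575 tcp [0.6174 0.1434 0.1737] gap 0.030590883501406665 F [ 0.62 -0.48 -2.05]
R [[0.4, -0.0, -0.916], [0.916, -0.0, 0.4], [-0.0, -1.0, 0.0]]
shift mm [ 0.5 11.2  1.7]
tilt fix deg [-0.02 -0.   -0.02]
side 1907 z 0.1413 tilt deg [ 0.07 -0.13] centre [0.6148 0.1485] D 0.1292 26 26
```

View pics/mid.png

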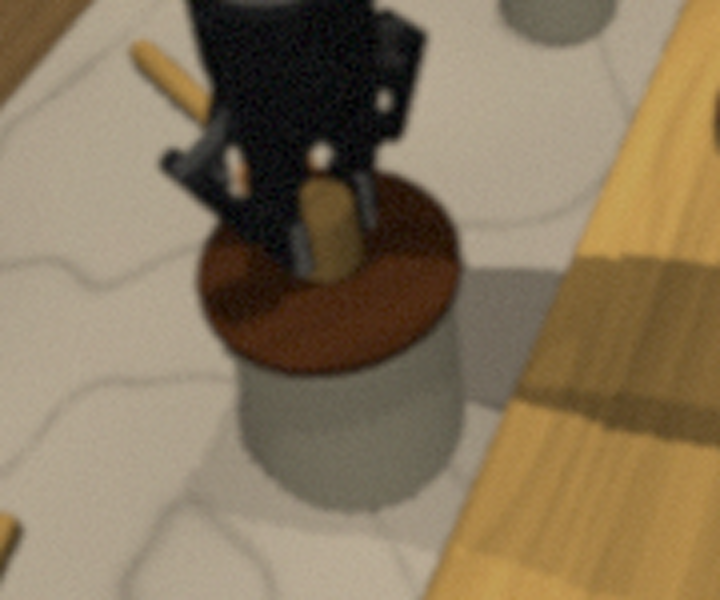

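The lid is level over the canister, with the disc around (330,275), and the plug bottom just at the mouth. There's no contact force yet. Lowering the last 11 mm slowly.

Request:
drive_tool --plan "-1 0 4 1 0 0 0;-1 0 3 0 0 0 0;-1 0 2 0 0 0 0;-1 0 1 0 0 0 0;-1 0 0 0 0 0 0"

```text
clock: 7.25
tcp_pos: [0.6165, 0.144, 0.1636]
orientation: [-0.591, 0.592, 0.387, -0.387]
wrist_force: [-0.2, -0.9, -0.9]
finger_gap: 0.0303
```

```bash
python3 go.py .616 .1445 .1625
```

```text
t 7.25 tcp [0.6165 0.144  0.1636] gap 0.030312587868618828 F [-0.18 -0.86 -0.95]
R [[0.4, 0.0, -0.917], [0.917, -0.0, 0.4], [-0.0, -1.0, -0.0]]
shift mm [0.2 1.1 0.7]
tilt fix deg [ 0.02 -0.   -0.  ]
```

Request:
drive_tool --plan "-1 0 1 0 0 0 0;-1 0 1 0 0 0 0;-1 0 0 0 0 0 0"

```text
clock: 7.62
tcp_pos: [0.6167, 0.1441, 0.1629]
orientation: [-0.591, 0.592, 0.388, -0.387]
wrist_force: [-0.3, -0.6, -1.6]
finger_gap: 0.0301
```

```bash
python3 go.py .616 .1445 .1625
```

```text
t 7.625 tcp [0.6167 0.1441 0.1629] gap 0.030132761688974448 F [-0.28 -0.56 -1.56]
R [[0.4, 0.002, -0.917], [0.917, -0.0, 0.4], [0.001, -1.0, -0.002]]
shift mm [0.1 0.4 0.8]
tilt fix deg [0.1  0.   0.04]
```

Request:
drive_tool --plan "-1 0 1.5 0 0 0 0;-1 0 1 0 0 0 0"

```text
clock: 7.88
tcp_pos: [0.6168, 0.1442, 0.1627]
orientation: [-0.591, 0.592, 0.388, -0.386]
wrist_force: [-2.6, -0.1, 5.0]
finger_gap: 0.0305
```

Contact: +5 N upward at TCP z 0.1627, which matches the seated height. Releasing in place.

Request:
drive_tool --plan "-1 0 0 0 0 0 0;0.5 0 0 0 0 0 0;0.5 0 0 0 0 0 0;0.5 0 0 0 0 0 0;0.5 0 0 0 0 0 0"

```text
clock: 8.5
tcp_pos: [0.6174, 0.1442, 0.1623]
orientation: [-0.591, 0.592, 0.389, -0.386]
wrist_force: [-0.4, -0.2, 0.3]
finger_gap: 0.0642
```

```bash
python3 go.py .616 .1445 .1625
python3 - <<'E'
import numpy as np,cv2
from workcell import cams
p,d=cams.read_camera("side");np.savez("side5.npz",p=p,d=d)
from lidfit import fit
fit("side","side5.npz",(210,170,310,285),.10,.15)
cv2.imwrite("pics/rel.png",cv2.resize(p[170:320,180:360,::-1],None,fx=4,fy=4,interpolation=cv2.INTER_CUBIC))
E
```

```text
t 8.5 tcp [0.6174 0.1442 0.1623] gap 0.06415585773451268 F [-0.4  -0.19  0.3 ]
R [[0.4, 0.005, -0.917], [0.917, 0.0, 0.4], [0.002, -1.0, -0.004]]
shift mm [-0.2 -0.2  1.4]
tilt fix deg [0.24 0.   0.1 ]
side 1846 z 0.1302 tilt deg [ 0.21 -0.23] centre [0.6156 0.1484] D 0.1281 26 26
```

View pics/rel.png

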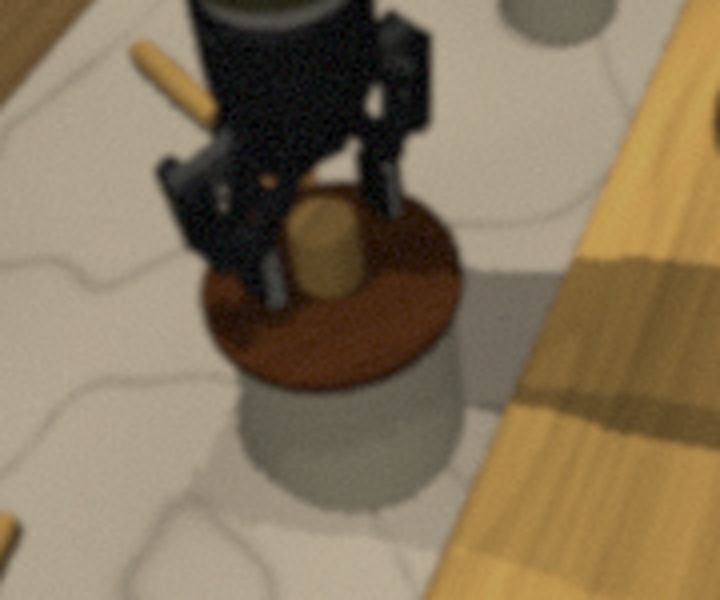

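The lid sits at (332,285) in the crop, level, with the disc top at z = 0.130 as expected when seated. The fingers are clear of the knob. Raising straight up.

Request:
drive_tool --plan "0.5 0 -10 0 0 0 0;0.5 0 -20 0 0 0 0;0.5 0 -30 0 0 0 0;0.5 0 -30 0 0 0 0;0.5 0 -30 0 0 0 0;0.5 0 0 50 0 0 0;0.5 0 0 50 0 0 0;0.5 0 0 0 0 0 0"

```text
clock: 9.55
tcp_pos: [0.5245, 0.1849, 0.2909]
orientation: [-0.59, 0.593, 0.39, -0.384]
wrist_force: [-0.4, 0.8, -0.8]
finger_gap: 0.0639
```

```bash
python3 go.py .616 .1445 .1625
python3 - <<'E'
import numpy as np,cv2
from workcell import cams
from h import *
from lidfit import fit
p,d=cams.read_camera("side");np.savez("side6.npz",p=p,d=d)
fit("side","side6.npz",(210,170,310,285),.10,.15)
X=cloud("side",d);m=np.zeros(d.shape,bool);m[190:310,220:310]=1
k=m&(X[...,2]>.155)&(X[...,2]<.18)&(abs(X[...,0]-.616)<.04)&(abs(X[...,1]-.145)<.04);print('knob',np.median(X[k],0),X[k].max(0),k.sum())
# canister wall points: circle with known outer radius
k=m&(X[...,2]>.02)&(X[...,2]<.10)&(np.hypot(X[...,0]-.616,X[...,1]-.145)<.07)
from scipy.optimize import least_squares
for a,b in((.02,.055),(.055,.10)):
    P=X[k&(X[...,2]>a)&(X[...,2]<b)]
    s=least_squares(lambda c:np.hypot(P[:,0]-c[0],P[:,1]-c[1])-.057,[.616,.145],loss='soft_l1',f_scale=.002);print('wall',s.x,len(P))
q,_=cams.read_camera("top")
cv2.imwrite("pics/fin.png",cv2.vconcat([p[100:340,:,::-1],q[100:320,:,::-1]]))
E
```

```text
t 9.55 tcp [0.5245 0.1849 0.2909] gap 0.06386135843937124 F [-0.45  0.83 -0.8 ]
R [[0.401, 0.01, -0.916], [0.916, 0.001, 0.401], [0.005, -1.0, -0.009]]
shift mm [ -1.  129.3 -98.9]
tilt fix deg [ 0.49 -0.    0.31]
side 2138 z 0.1302 tilt deg [ 0.06 -0.21] centre [0.6157 0.1483] D 0.128 30 30
knob [0.61464311 0.15137162 0.16936925] [0.63217823 0.16297259 0.17247681] 246
wall [0.61741223 0.14392663] 500
wall [0.61741243 0.14386208] 724
```

View pics/fin.png

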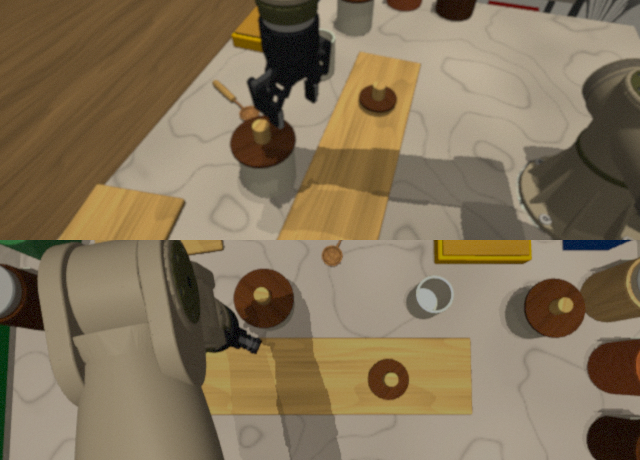

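The top view shows the lid at (264,298), over the canister. The narrow lid (389,379) and narrow canister (434,296) haven't moved, and the gripper is clear. Handing in.

```bash
python3 -c "
from workcell import job
print(job.hand_in())"
```

```text
the job is handed in; nothing more can be done
None
```

The wide lid is seated on the wide canister, and I handed the job in at about 9.7 s on the robot's clock. I gripped the knob at 60 N, lifted the lid level, lowered it slowly until about 5 N of contact, then let go and backed away.

**Final checks:**
- **Seating:** the disc top was at z = 0.130 m, as expected when seated, with a tilt of about 0.2°. That puts the knob's middle about 30 mm above the rim.
- **Canister:** its wall fits gave the same axis low down and high up, (0.617, 0.144), so it stands upright.
- **Left alone:** the narrow lid and narrow canister sat at their starting pixels in the top view.

**Disagreement:** the side camera put the lid centre at (0.616, 0.148), and the knob's visible points 3 mm further along y, so the lid read about 5 mm off the canister axis (limit 15 mm). From the start that camera had read the lid's y about 4–6 mm higher than the top camera. The lid is therefore probably within a few mm of centre. No check failed.

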